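Prop the drying tray's cover ajar on its saddle

TASK

Leave the bento drying tray to air: pick up the dark wooden saddle with the red crest, hang it astride the tray's front rail near the middle, and then bring the open hinged cover down so that it rests on the saddle, ajar. Set it down gently: it must not drop onto the saddle, not even the last few millimetres, nor be pressed hard onto it; feel for the contact, for the height of the crest varies. Leave the rice bowl, measuring cup and chopstick rest where they are.

Things in the scene. Friction and masses are not known exactly. Their poses are not given: they have to be found in the camera images.
- saddle: Loose dark wooden saddle (inverted U), 110 g, standing on its feet, 80 mm long (y). A stiff height-adjustable red crest bar 16 mm thick lies along its top; its top stands 64 to 80 mm above the feet, set differently each time, not reported. Crown block 40 mm wide (x), 42 to 60 mm up; under it 12 mm legs splay: slot 16 mm wide at the roof, 25 at the feet, 42 deep. Origin: centre of the underside.
- saddle_seat (a point): Centre of the underside of the saddle's crown (roof of the slot), 42 mm above the saddle's origin: it lies on the rail's top when hung.
- dryer: Steel drying tray fixed to the counter, 190 mm (x) by 260 mm (y), walls 40 mm high, two upturned bento boxes 34 mm high inside. Origin: centre of the underside; -x is its front. Above the front edge runs the rail; the cover is hinged on two grey uprights at the back.
- rail_mid (a point): Middle of the axis of the tray's front rail: a round steel bar 12 mm thick along y, free for 218 mm between its posts, axis 85 mm above the counter, 45 mm above the tray's wall. Axes as the tray's.
- cover_hinge (a point): Middle of the cover's hinge axis, which runs along the tray's y, 91 mm above the counter, 155 mm behind the rail.
- cover_handle (a point): Middle of the cover's handle bar: black, round, 10 mm thick, 100 mm free length along y, 215 mm from the hinge axis (and 4 mm above the plane of the cover's underside), standing 40 mm clear of the cover's white front edge.
- cover (a joint): Angle of the cover, white frame with a clear pane, 170 mm by 236 mm, about 0.4 kg: 0 = shut, level, underside on the rail; 1.57 = upright; stops at 1.8. The hinge is stiff enough to hold the cover near upright only; lower down it falls.
- bowl: Blue ceramic rice bowl, empty, 120 mm wide, 60 mm high. Origin: centre of the underside.
- measuring_cup: Steel measuring cup, 72 mm wide, 55 mm high, with a flat handle reaching 103 mm to its +y. Origin: centre of the underside.
- chopstick_rest: Light wooden chopstick rest, 80 mm (y) by 26 mm by 19 mm. Origin: centre of the underside.

How it is judged:
On the way, in this order (a step that is already met when the one before it is completed fails the run):
1. the saddle hangs released astride the rail near its middle, the cover still open (x of saddle_seat in the frame of rail_mid between -0.008 and 0.008 m and y of saddle_seat in the frame of rail_mid between -0.035 and 0.035 m and z of saddle_seat in the frame of rail_mid between 0.001 and 0.01 m and angle between the y axis of saddle and the y axis of rail_mid, either way round below 0.2 rad and angle between saddle's own z axis and vertical below 0.3 rad and contact force between the fingers and saddle below 0.1 N and linear speed of saddle below 0.02 m/s and value of joint cover above 0.8 rad), for 0.2 s.
2. the cover rests on the hung saddle, let go (x of saddle_seat in the frame of rail_mid between -0.008 and 0.008 m and y of saddle_seat in the frame of rail_mid between -0.035 and 0.035 m and z of saddle_seat in the frame of rail_mid between 0.001 and 0.01 m and angle between the y axis of saddle and the y axis of rail_mid, either way round below 0.2 rad and angle between saddle's own z axis and vertical below 0.3 rad and contact force between the fingers and saddle below 0.1 N and linear speed of saddle below 0.02 m/s and contact force between saddle and cover above 0.4 N and value of joint cover between 0.1 and 0.29 rad and velocity of joint cover between -0.05 and 0.05 rad/s and contact force between the fingers and cover below 0.1 N), for 0.2 s.
At the end, for the whole second after the job is handed in: The saddle hangs astride the rail (seat on the rail's top within 5 mm, within 8 mm across and 35 mm of the rail's middle along it, turned less than 0.2 rad off it, tilted less than 0.3 rad), and the cover lies at rest on it (cover angle 0.10 to 0.29 rad, more than 0.4 N between them), both let go (all of step 2); the robot touches nothing.
It fails at once if the cover drops or is swung onto its stop: faster than 0.7 rad/s in the last 0.32 rad (value of joint cover below 0.32 rad and velocity of joint cover below -0.7 rad/s).
It fails at once if the cover is pressed onto the saddle with more than 40 N (contact force between saddle and cover above 40 N).
It fails at once if the rice bowl is moved by more than 20 mm (distance of bowl from where it was at the start of the episode above 0.02 m).
It fails at once if the measuring cup is moved by more than 20 mm (distance of measuring_cup from where it was at the start of the episode above 0.02 m).
It fails at once if the chopstick rest is moved by more than 20 mm (distance of chopstick_rest from where it was at the start of the episode above 0.02 m).
It also fails if it takes over 67 s, if anything falls off the work surface, if the arm or the gripper's body presses on something with over 40 N, if the wrist force passes 120 N, or if a joint passes its speed limit or range.

ROBOT

A 6-joint arm with a two-finger parallel gripper is mounted at the origin on the work surface. World frame = base frame: x ahead of the robot, y to its left, z up, the work surface at z = 0. Lengths are in m, angles in rad, forces in N, time in s.
With the tool pointing down it reaches from about 0.3 to 0.875 m from the base axis. Payload 6.4 kg.
Tool frame: the origin (TCP) lies midway between the tips of the shut fingers; the grasp point (between the pads) lies 19 mm behind it; z points along the fingers, y is the line along which they close (so a half turn about z gives the same grasp; the last joint's range is limited). The gripper opens to 85 mm and grips with 20 to 120 N. Pads are 22 mm wide; open, the fingers measure 114 mm over their backs; the gripper's body (76 mm by 85 mm) begins 54 mm behind the grasp point. The pads swing forward as they close: fully open they stand 13 mm farther back than shut.
Start: joints at [1.059, 0.181, 1.607, -0, 1.354, -0.206], TCP at [0.173, 0.548, 0.231] pointing down, gripper open.
Joint ranges: [-2.99, 2.99], [-0.89, 2.07], [0.3, 2.58], [-1.14, 4.28], [0, 2.63], [-3.12, 3.12]. Speed limits (rad/s): [2.57, 2.57, 3.01, 3.14, 3.14, 3.14].

INTERFACE

Orientations are given as a unit quaternion [w, x, y, z].
In Python, from bench import ctrl, vision, workorder gives the robot as it stands. The module is installed in compiled form; this text tells all that it offers.
- The arm moves only by the tool servo_tool, never from a script. Its argument "steps" is a list of rows, each an object of numbers: "dx", "dy", "dz": the shift along the world's x, y, z as a fraction of full scale; "wx", "wy", "wz": the turn, a rotation vector about the world's x, y, z as a fraction of full scale. A call has exactly 5 rows; each row is the pose to reach, as a shift and turn from the pose commanded when the call began, turning the shorter way round; what a row does not reach only later rows make up. Full scale, the value 1, is 100 mm for a shift and pi rad for a turn. A row lasts 1/12 s, in which the tool goes at most 41.7 mm and 7.16 degrees, less where a joint would pass 70% of its speed; a pose out of reach is approached as far as the arm can. A call with a number of a shift or a turn outside -1 to 1 is refused whole. A call with a gripper value outside its range is refused whole. "jaw" is the opening, from 0 (shut) to 1 (fully open), set as the call begins (left out, the last holds). The fingers move at their own pace and stop on an object; the grip force is fixed at half the most. Time passes only in rows, so rows that repeat a pose let the fingers close, or fill a call up. It gives the time, the measured TCP pose, the force, the opening and the grip force at its end, in the units of the state.
- ctrl.get_obs(): the state, without advancing time (a new reading comes with each control period).
- vision.camera(name): name is "side" or "top" or "wrist"; returns a dict with "frame" (480x640x3 uint8, red, green, blue), "vfov" (degrees; the focal length in pixels is half the picture's height over the tangent of half this angle, whatever the lens; pixels are square), "cx", "cy" (the principal point, pixels), "camera_from_world" (4x4, takes a point from world to camera coordinates). Camera axes: x right, y up, looking along -z (the intrinsics and any distortion apply to the point x, -y, -z); pixel columns grow to the right and rows downward; lengths in m; the calibration is good to about 2 mm. A picture is of the moment at which its call begins. There is no depth.
- workorder.hand_in(): hands the job in; it is judged then, once.
The state is a dict: "time_s": time; "q": joint angles; "dq": joint speeds; "joint_efforts": joint torques, N m; "eef_pos": TCP position; "eef_rot": TCP orientation; "wrist_force": force on the tool from outside, world axes, zero at the start; "torque": the same for the moment, N m; "opening": opening from 0.0 (shut) to 1.0 (fully open); "grasp_force": force on a finger pad.
Only numpy, scipy, OpenCV 4.12 (cv2) and the standard library are available. Lean on these libraries where they do the work, as an engineer would, in place of code of your own. Each camera call takes 0.05 s, during which the arm holds its last target. There are 200 camera calls.

## Working session

There is one attempt and no reset: what is moved stays moved. The work goes in short steps, Python scripts to look and compute and a tool call to move; the robot and the scene stay as the last step left them, time stands still between calls to the robot, and variables do not carry over. Pictures are saved under pics/ and viewed, at most 10 in all, crops included, and the job is handed in when it is done.

Besides the shell and the picture viewer there is one more tool, called after "Call:" as name(argument=value, ...) on one line, values as JSON. servo_tool: Moves the arm, as the interface text tells. Its arguments: {"type":"object","properties":{"steps":{"type":"array","items":{"type":"object","properties":{"dx":{"type":"number"},"dy":{"type":"number"},"dz":{"type":"number"},"wx":{"type":"number"},"wy":{"type":"number"},"wz":{"type":"number"}}}},"jaw":{"type":"number"}},"required":["steps"]}

```bash
mkdir -p pics
cat > h.py <<'E'
import numpy as np, cv2
from bench import ctrl, vision, workorder
def cam(n, save=None):
    c=vision.camera(n)
    if save: cv2.imwrite('pics/'+save, c['frame'][:,:,::-1])
    return c
def ray(c,u,v):
    f=240/np.tan(np.radians(c['vfov'])/2)
    M=np.array(c['camera_from_world']); R=M[:3,:3]; o=-R.T@M[:3,3]
    d=R.T@np.array([(u-c['cx'])/f,-(v-c['cy'])/f,-1]); return o,d
def onz(c,u,v,z):
    o,d=ray(c,u,v); return o+d*(z-o[2])/d[2]
def proj(c,p):
    f=240/np.tan(np.radians(c['vfov'])/2)
    q=np.array(c['camera_from_world'])@np.r_[p,1]
    return c['cx']+f*q[0]/-q[2], c['cy']-f*q[1]/-q[2]
def tri(c1,p1,c2,p2):
    o1,d1=ray(c1,*p1);o2,d2=ray(c2,*p2)
    s=np.linalg.lstsq(np.c_[d1,-d2],o2-o1,rcond=None)[0]
    a,b=o1+s[0]*d1,o2+s[1]*d2; return (a+b)/2,np.linalg.norm(a-b)
E
python3 - <<'E'
from h import *
for n in('top','side'):
    c=cam(n,n+'0.png'); o,d=ray(c,c['cx'],c['cy']); print(n,c['vfov'],c['cx'],c['cy'],o.round(3),d.round(3),[k for k in c])
s=ctrl.get_obs(); print(s['time_s'],s['eef_pos'],s['eef_rot'],s['wrist_force'])
E
```

```text
top 56.755731160998096 317.47687694164387 242.9871731397666 [ 0.513 -0.036  1.211] [ 0.034  0.001 -0.999] ['frame', 'vfov', 'cx', 'cy', 'camera_from_world']
side 53.28673863259185 316.3704070477079 235.59881798056796 [0.369 0.611 0.776] [ 0.209 -0.672 -0.71 ] ['frame', 'vfov', 'cx', 'cy', 'camera_from_world']
0.1 [0.17283289 0.54787901 0.23047023] [-2.75581153e-04  1.52276688e-01  9.88337571e-01 -7.62149145e-04] [ 0.2326838  0.7265841 -0.17096  ]
```

View pics/top0.png

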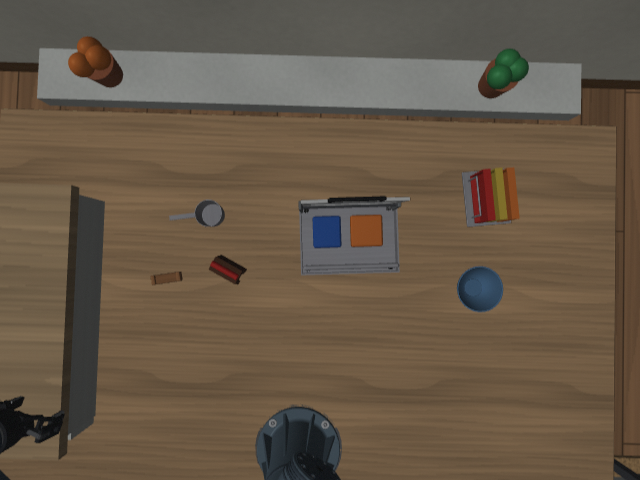

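View pics/side0.png

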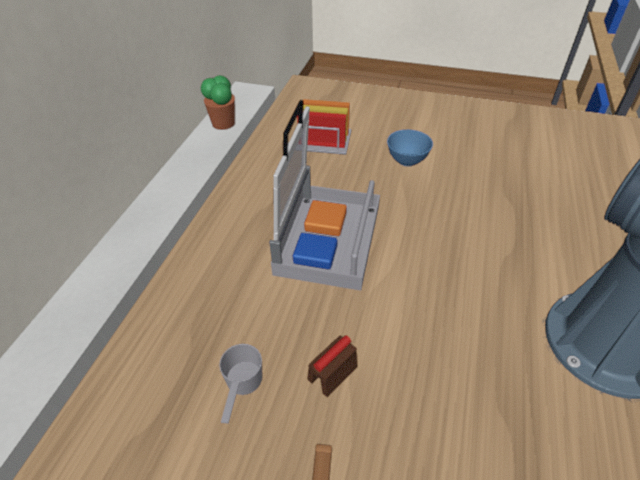

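The top view shows the saddle at about (228,269), the tray at (350,240), the cover upright with its handle at (357,199), and a low wall at col 70–100 under the gripper. The side view shows the saddle at (333,362) and the rail between (371,185) and (355,268). Next I measure them.

Run:
```python
from h import *
t=cam('top');s=cam('side')
def crop(c,x0,y0,x1,y1,k): return cv2.resize(c['frame'][y0:y1,x0:x1,::-1],None,fx=k,fy=k,interpolation=cv2.INTER_CUBIC)
a=crop(t,195,180,415,290,3.6)
b=crop(s,260,90,400,290,2.9); b2=crop(s,290,320,380,410,3)
a=a[:,:800]; h=600-a.shape[0]
# separate pictures
cv2.imwrite('pics/ta.png',a); 
cv2.imwrite('pics/sa.png',np.hstack([b,np.vstack([b2,np.zeros((b.shape[0]-b2.shape[0],b2.shape[1],3),np.uint8)])]))
def red(c,x0,y0,x1,y1):
    f=c['frame'][y0:y1,x0:x1].astype(int); m=((f[...,0]>90)&(f[...,1]<45)&(f[...,2]<60)).astype(np.uint8)
    p=max(cv2.findContours(m,0,2)[0],key=cv2.contourArea).reshape(-1,2)+[x0,y0]
    return cv2.minAreaRect(p.astype(np.float32)), m.sum()
rt=red(t,195,240,260,300);rs=red(s,290,320,380,410);print(rt,rs)
print('crest centre',tri(t,rt[0][0],s,rs[0][0]))
print(proj(t,ctrl.get_obs()['eef_pos']))
for z in (0,.1,.139):print('wall',z,onz(t,75,187,z),onz(t,103,203,z),onz(t,62,455,z))
```

```text
(((223.33847045898438, 270.4076843261719), (28.77605438232422, 4.34121561050415), 29.744882583618164), np.uint64(126)) (((332.76220703125, 357.1607971191406), (5.827905178070068, 40.19025802612305), 52.765167236328125), np.uint64(189))
crest centre (array([0.47311988, 0.2054925 , 0.06380454]), np.float64(0.0026651818955311683))
(np.float64(45.199669851278315), np.float64(406.20925893012924))
wall 0 [0.68829504 0.63400877 0.        ] [0.64660152 0.55527032 0.        ] [-0.03497031  0.63386935  0.        ]
wall 0.1 [0.67380806 0.57868369 0.1       ] [0.63555646 0.50644531 0.1       ] [0.01025026 0.57855578 0.1       ]
wall 0.139 [0.66815815 0.5571069  0.139     ] [0.63124889 0.48740356 0.139     ] [0.02788628 0.55698348 0.139     ]
```

View pics/ta.png

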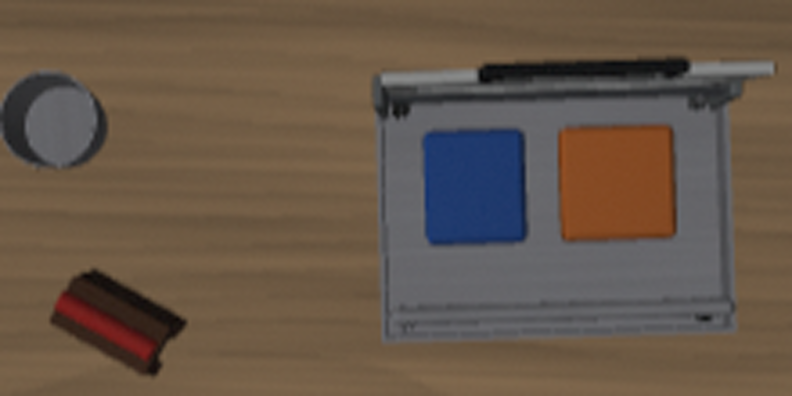

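View pics/sa.png

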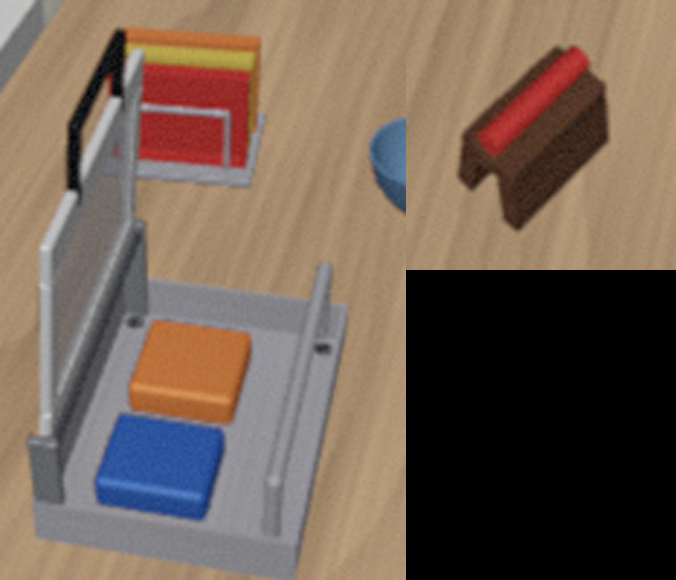

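The crops show the crest from about (212,265) to (238,278) in top. The rail in side runs from (371,181) to (354,256). I'll compute poses from these.

Run:
```python
from h import *
t=cam('top');s=cam('side')
for p in ((371.4,183.5),(353.8,256.2)): 
    w=onz(s,*p,.088);print('rail side',w, 'in top',proj(t,w))
for p in ((306.1,265.8),(398.6,264.4),(307,270.5),(396,269)): print('rail top',onz(t,*p,.085))
def red(c,x0,y0,x1,y1):
    f=c['frame'][y0:y1,x0:x1].astype(int); m=((f[...,0]>2*f[...,1]+15)&(f[...,0]>2*f[...,2]+10)).astype(np.uint8)
    p=max(cv2.findContours(m,0,1)[0],key=cv2.contourArea).reshape(-1,2)+[x0,y0]
    return cv2.minAreaRect(p.astype(np.float32))
for c,b in((t,(195,240,260,300)),(s,(290,320,380,410))):
    r=red(c,*b); q=cv2.boxPoints(r);print(r,q.tolist())
    for z in(.064,.072): print([onz(c,*p,z)[:2].round(4).tolist() for p in q])
# handle: top ends, side ends
print('handle',tri(t,(195+485/3.6,180+73/3.6),s,(260+75/2.9,90+128/2.9)),tri(t,(195+685/3.6,180+66/3.6),s,(260+122/2.9,90+38/2.9)))
# tray front-wall bottom corners
for p in((195+385/3.6,180+340/3.6),(195+735/3.6,180+329/3.6)):print('tray front',onz(t,*p,.04))
```

```text
rail side [ 0.49850344 -0.231359    0.088     ] in top (np.float64(394.6469748787121), np.float64(266.261543758397))
rail side [ 0.48601082 -0.00453986  0.088     ] in top (np.float64(304.7201602283398), np.float64(268.5463015668295))
rail top [ 0.49298428 -0.00773522  0.085     ]
rail top [ 0.50346934 -0.24177489  0.085     ]
rail top [ 0.4811741 -0.0103752  0.085    ]
rail top [ 0.49164451 -0.23546774  0.085     ]
((223.9764404296875, 270.04248046875), (29.52708625793457, 5.9248433113098145), 29.05460548400879) [[209.63211059570312, 265.4623107910156], [212.50946044921875, 260.2830505371094], [238.32077026367188, 274.6226501464844], [235.44342041015625, 279.8019104003906]]
[[0.4861, 0.2416], [0.4997, 0.2346], [0.4647, 0.1667], [0.4512, 0.1737]]
[[0.4863, 0.2396], [0.4998, 0.2328], [0.4651, 0.1653], [0.4516, 0.1722]]
((332.01385498046875, 353.0146789550781), (10.29935359954834, 45.31715393066406), 46.63658142089844) [[312.0048828125, 364.8287048339844], [344.9510498046875, 333.7128601074219], [352.0228271484375, 341.2006530761719], [319.07666015625, 372.3164978027344]]
[[0.5011, 0.2284], [0.4633, 0.1553], [0.448, 0.1666], [0.4861, 0.2383]]
[[0.4996, 0.2327], [0.4622, 0.1604], [0.4471, 0.1716], [0.4848, 0.2425]]
handle (array([ 0.63071919, -0.05791612,  0.30647113]), np.float64(0.0027907267224174617)) (array([ 0.63795798, -0.17207337,  0.30257511]), np.float64(0.004138784821861555))
tray front [0.4691561  0.00363837 0.04      ]
tray front [ 0.48476872 -0.25190937  0.04      ]
```

Call:
servo_tool(steps=[{"dx": 0.2, "dy": -0.2, "wz": -0.035}, {"dx": 0.4, "dy": -0.4, "wz": -0.07}, {"dx": 0.6, "dy": -0.6, "wz": -0.105}, {"dx": 0.8, "dy": -0.8, "wz": -0.14}, {"dx": 1, "dy": -1, "wz": -0.175}], jaw=1)

```text
$.steps[0]: bad value
```

Call:
servo_tool(steps=[{"dx": 0.2, "dy": -0.2, "wz": -0.035}, {"dx": 0.4, "dy": -0.4, "wz": -0.07}, {"dx": 0.6, "dy": -0.6, "wz": -0.105}, {"dx": 0.8, "dy": -0.8, "wz": -0.14}, {"dx": 1, "dy": -1, "wz": -0.175}])

```text
$.steps[0]: bad value
```

Call:
servo_tool(steps=[{"dx": 0.2, "dy": -0.2, "dz": 0, "wx": 0, "wy": 0, "wz": -0.035}, {"dx": 0.4, "dy": -0.4, "dz": 0, "wx": 0, "wy": 0, "wz": -0.07}, {"dx": 0.6, "dy": -0.6, "dz": 0, "wx": 0, "wy": 0, "wz": -0.105}, {"dx": 0.8, "dy": -0.8, "dz": 0, "wx": 0, "wy": 0, "wz": -0.14}, {"dx": 1, "dy": -1, "dz": 0, "wx": 0, "wy": 0, "wz": -0.175}], jaw=1)

```text
time_s: 0.72
eef_pos: [0.2737, 0.4474, 0.2313]
eef_rot: [-0.0, 0.417, 0.909, 0.0]
wrist_force: [-0.3, -0.2, 1.6]
opening: 0.997
grasp_force: 0.0
```

Call:
servo_tool(steps=[{"dx": 0.2, "dy": -0.2, "dz": 0, "wx": 0, "wy": 0, "wz": -0.035}, {"dx": 0.4, "dy": -0.4, "dz": 0, "wx": 0, "wy": 0, "wz": -0.07}, {"dx": 0.6, "dy": -0.6, "dz": 0, "wx": 0, "wy": 0, "wz": -0.105}, {"dx": 0.8, "dy": -0.8, "dz": 0, "wx": 0, "wy": 0, "wz": -0.14}, {"dx": 1, "dy": -1, "dz": 0, "wx": 0, "wy": 0, "wz": -0.175}])

```text
time_s: 1.13
eef_pos: [0.3739, 0.3473, 0.2314]
eef_rot: [0.0, 0.648, 0.761, 0.0]
wrist_force: [0.7, -0.3, -0.6]
opening: 1.001
grasp_force: 0.0
```

Call:
servo_tool(steps=[{"dx": 0.2, "dy": -0.28, "dz": 0, "wx": 0, "wy": 0, "wz": -0.035}, {"dx": 0.4, "dy": -0.56, "dz": 0, "wx": 0, "wy": 0, "wz": -0.07}, {"dx": 0.6, "dy": -0.84, "dz": 0, "wx": 0, "wy": 0, "wz": -0.105}, {"dx": 0.8, "dy": -1, "dz": 0, "wx": 0, "wy": 0, "wz": -0.14}, {"dx": 1, "dy": -1, "dz": 0, "wx": 0, "wy": 0, "wz": -0.175}])

```text
time_s: 1.55
eef_pos: [0.4742, 0.2453, 0.2314]
eef_rot: [0.0, 0.831, 0.556, -0.0]
wrist_force: [-0.0, -0.6, 0.3]
opening: 0.998
grasp_force: 0.0
```

Call:
servo_tool(steps=[{"dx": 0, "dy": -0.2, "dz": 0, "wx": 0, "wy": 0, "wz": -0.029}, {"dx": 0, "dy": -0.43, "dz": 0, "wx": 0, "wy": 0, "wz": -0.029}, {"dx": 0, "dy": -0.43, "dz": 0, "wx": 0, "wy": 0, "wz": -0.029}, {"dx": 0, "dy": -0.43, "dz": 0, "wx": 0, "wy": 0, "wz": -0.029}, {"dx": 0, "dy": -0.43, "dz": 0, "wx": 0, "wy": 0, "wz": -0.029}])

```text
time_s: 1.97
eef_pos: [0.4731, 0.2057, 0.2314]
eef_rot: [-0.0, 0.854, 0.521, 0.0]
wrist_force: [0.4, -0.0, 0.5]
opening: 1.003
grasp_force: 0.0
```

Run:
```python
from h import *
c=cam('wrist','w0.png');s=ctrl.get_obs();print(s['eef_pos'],s['eef_rot'],s['q'],s['time_s'])
o,d=ray(c,c['cx'],c['cy']);print(o,d,c['vfov'])
M=np.array(c['camera_from_world']);print(M)
print('tcp pix',proj(c,s['eef_pos']))
f=c['frame'].astype(int); m=((f[...,0]>2*f[...,1]+15)&(f[...,0]>2*f[...,2]+10)).astype(np.uint8)
p=max(cv2.findContours(m,0,1)[0],key=cv2.contourArea).reshape(-1,2)
r=cv2.minAreaRect(p.astype(np.float32));q=cv2.boxPoints(r);print(r)
for z in(.064,.07):print([onz(c,*x,z)[:2].round(4).tolist() for x in q],onz(c,*r[0],z))
```

```text
[0.47301033 0.20596334 0.23140673] [-1.27709088e-04  8.53600619e-01  5.20927947e-01  2.03968810e-04] [1.80059943e-01 4.74945201e-02 1.75383413e+00 3.95527722e-04
 1.33997524e+00 6.54890427e-01] 2.0167
[0.50587366 0.26727826 0.37438723] [-0.1265141  -0.24255332 -0.96185346] 67.42465704580354
[[ 0.88892898 -0.45804287 -0.00141626 -0.32673062]
 [ 0.4402266   0.85519859 -0.27356155 -0.34885708]
 [ 0.1265141   0.24255332  0.96185346 -0.48893503]
 [ 0.          0.          0.          1.        ]]
tcp pix (np.float64(316.77281648590764), np.float64(306.4672017085737))
((321.5, 226.5), (89.0, 19.0), 90.0)
[[0.4845, 0.2397], [0.499, 0.2322], [0.4625, 0.1599], [0.447, 0.1678]] [0.47389527 0.20114869 0.064     ]
[[0.4849, 0.2402], [0.4991, 0.2329], [0.4634, 0.1619], [0.4482, 0.1698]] [0.47451344 0.20242702 0.07      ]
```

View pics/w0.png

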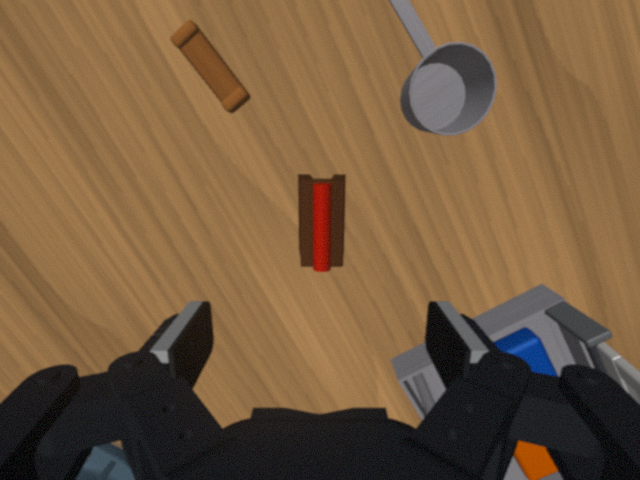

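The crest is vertical in the wrist view at (321,226), so the tool is aligned, and fingers clear the cup and rest. I'll descend and grip.

Call:
servo_tool(steps=[{"dx": 0.015, "dy": -0.035, "dz": -0.2, "wx": 0, "wy": 0, "wz": 0}, {"dx": 0.015, "dy": -0.035, "dz": -0.4, "wx": 0, "wy": 0, "wz": 0}, {"dx": 0.015, "dy": -0.035, "dz": -0.6, "wx": 0, "wy": 0, "wz": 0}, {"dx": 0.015, "dy": -0.035, "dz": -0.8, "wx": 0, "wy": 0, "wz": 0}, {"dx": 0.015, "dy": -0.035, "dz": -1, "wx": 0, "wy": 0, "wz": 0}])

```text
time_s: 2.43
eef_pos: [0.4744, 0.2029, 0.1306]
eef_rot: [0.0, 0.853, 0.521, 0.0]
wrist_force: [0.8, 0.3, 0.3]
opening: 1.002
grasp_force: 0.0
```

Call:
servo_tool(steps=[{"dx": 0, "dy": 0, "dz": -0.25, "wx": 0, "wy": 0, "wz": 0}, {"dx": 0, "dy": 0, "dz": -0.5, "wx": 0, "wy": 0, "wz": 0}, {"dx": 0, "dy": 0, "dz": -0.75, "wx": 0, "wy": 0, "wz": 0}, {"dx": 0, "dy": 0, "dz": -0.9, "wx": 0, "wy": 0, "wz": 0}, {"dx": 0, "dy": 0, "dz": -1, "wx": 0, "wy": 0, "wz": 0}])

```text
time_s: 2.85
eef_pos: [0.473, 0.2026, 0.0292]
eef_rot: [-0.001, 0.853, 0.521, -0.001]
wrist_force: [-0.4, 0.1, 0.7]
opening: 1.002
grasp_force: 0.0
```

Call:
servo_tool(steps=[{"dx": 0, "dy": 0, "dz": 0, "wx": 0, "wy": 0, "wz": 0}, {"dx": 0, "dy": 0, "dz": 0, "wx": 0, "wy": 0, "wz": 0}, {"dx": 0, "dy": 0, "dz": 0, "wx": 0, "wy": 0, "wz": 0}, {"dx": 0, "dy": 0, "dz": 0, "wx": 0, "wy": 0, "wz": 0}, {"dx": 0, "dy": 0, "dz": 0, "wx": 0, "wy": 0, "wz": 0}], jaw=0)

```text
time_s: 3.27
eef_pos: [0.476, 0.2023, 0.0332]
eef_rot: [0.001, 0.854, 0.521, 0.002]
wrist_force: [-1.6, 1.2, 5.3]
opening: 0.461
grasp_force: 60.4
```

Call:
servo_tool(steps=[{"dx": 0, "dy": 0, "dz": 0, "wx": 0, "wy": 0, "wz": 0}, {"dx": 0, "dy": 0, "dz": 0, "wx": 0, "wy": 0, "wz": 0}, {"dx": 0, "dy": 0, "dz": 0, "wx": 0, "wy": 0, "wz": 0}, {"dx": 0, "dy": 0, "dz": 0, "wx": 0, "wy": 0, "wz": 0}, {"dx": 0, "dy": 0, "dz": 0, "wx": 0, "wy": 0, "wz": 0}])

```text
time_s: 3.68
eef_pos: [0.476, 0.2023, 0.0331]
eef_rot: [0.0, 0.854, 0.521, 0.002]
wrist_force: [-1.3, 0.7, 5.8]
opening: 0.462
grasp_force: 60.6
```

Call:
servo_tool(steps=[{"dx": 0, "dy": 0, "dz": 0.15, "wx": 0, "wy": 0, "wz": 0}, {"dx": 0, "dy": 0, "dz": 0.3, "wx": 0, "wy": 0, "wz": 0}, {"dx": 0, "dy": 0, "dz": 0.5, "wx": 0, "wy": 0, "wz": 0}, {"dx": 0, "dy": 0, "dz": 0.75, "wx": 0, "wy": 0, "wz": 0}, {"dx": 0, "dy": 0, "dz": 1, "wx": 0, "wy": 0, "wz": 0}])

```text
time_s: 4.1
eef_pos: [0.4742, 0.2017, 0.1325]
eef_rot: [-0.0, 0.854, 0.521, -0.0]
wrist_force: [1.6, 0.3, -1.2]
opening: 0.463
grasp_force: 60.9
```

Call:
servo_tool(steps=[{"dx": 0, "dy": 0, "dz": 0.2, "wx": 0, "wy": 0, "wz": 0.034}, {"dx": 0, "dy": -0.25, "dz": 0.4, "wx": 0, "wy": 0, "wz": 0.068}, {"dx": 0, "dy": -0.5, "dz": 0.6, "wx": 0, "wy": 0, "wz": 0.102}, {"dx": 0, "dy": -0.75, "dz": 0.8, "wx": 0, "wy": 0, "wz": 0.136}, {"dx": 0, "dy": -1, "dz": 1, "wx": 0, "wy": 0, "wz": 0.169}])

```text
time_s: 4.52
eef_pos: [0.4742, 0.101, 0.2328]
eef_rot: [0.0, 0.685, 0.729, 0.0]
wrist_force: [0.7, -0.7, -1.6]
opening: 0.466
grasp_force: 61.0
```

Call:
servo_tool(steps=[{"dx": 0, "dy": -0.25, "dz": 0, "wx": 0, "wy": 0, "wz": 0}, {"dx": 0, "dy": -0.5, "dz": 0, "wx": 0, "wy": 0, "wz": 0}, {"dx": 0.1, "dy": -0.75, "dz": 0, "wx": 0, "wy": 0, "wz": 0}, {"dx": 0.15, "dy": -1, "dz": 0, "wx": 0, "wy": 0, "wz": 0}, {"dx": 0.15, "dy": -1, "dz": 0, "wx": 0, "wy": 0, "wz": 0}])

```text
time_s: 4.93
eef_pos: [0.4906, -0.0021, 0.2321]
eef_rot: [0.002, 0.688, 0.725, -0.0]
wrist_force: [0.7, 0.1, -1.6]
opening: 0.458
grasp_force: 61.0
```

Call:
servo_tool(steps=[{"dx": 0, "dy": -0.25, "dz": 0, "wx": 0, "wy": 0, "wz": 0}, {"dx": 0, "dy": -0.5, "dz": 0, "wx": 0, "wy": 0, "wz": 0}, {"dx": 0, "dy": -0.6, "dz": 0, "wx": 0, "wy": 0, "wz": 0}, {"dx": 0, "dy": -0.6, "dz": 0, "wx": 0, "wy": 0, "wz": 0}, {"dx": 0, "dy": -0.6, "dz": 0, "wx": 0, "wy": 0, "wz": 0}])

```text
time_s: 5.35
eef_pos: [0.4895, -0.0579, 0.2314]
eef_rot: [-0.0, 0.688, 0.726, 0.0]
wrist_force: [-0.1, 0.2, -1.7]
opening: 0.46
grasp_force: 61.0
```

Run:
```python
from h import *
c=cam('wrist','w1.png');s=ctrl.get_obs();print(s['eef_pos'],s['eef_rot'],s['time_s'],s['wrist_force'],s['opening'])
for x in(.48,.49,.50):
  for y in (-.02,-.2): print(x,y,proj(c,[x,y,.088]))
```

```text
[ 0.48944747 -0.05736275  0.23136168] [-2.35175422e-04  6.87317947e-01  7.26356608e-01  2.48090938e-04] 5.4 [-0.53766537 -0.76137192 -1.56684372] 0.4597469252988504
0.48 -0.02 (np.float64(308.6733552574176), np.float64(181.31036009750892))
0.48 -0.2 (np.float64(299.6964439477949), np.float64(377.07798813488625))
0.49 -0.02 (np.float64(321.3195078615849), np.float64(181.9991292325326))
0.49 -0.2 (np.float64(310.48400241524325), np.float64(377.5796681174322))
0.5 -0.02 (np.float64(333.95269068667307), np.float64(182.6871919721966))
0.5 -0.2 (np.float64(321.26212599513576), np.float64(378.0809093265302))
```

View pics/w1.png

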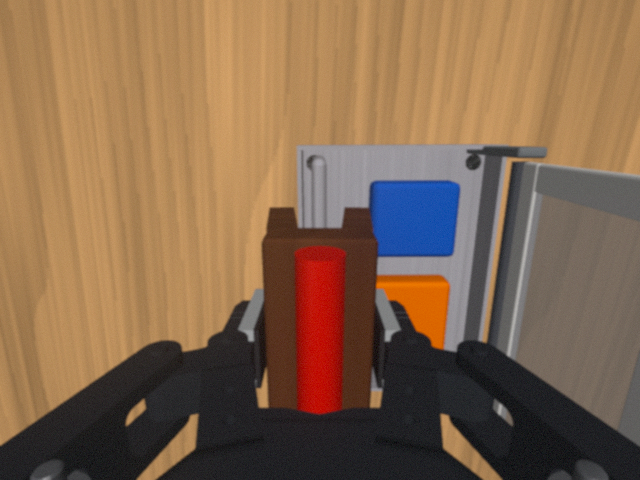

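The rail shows at col ~320, rows 163–225, and the saddle is held square with the crest at col 320. Next I refine the rail line against the held saddle.

Run:
```python
from h import *
c=cam('wrist');s=ctrl.get_obs();p=s['eef_pos'];f=c['frame'].astype(int);g=f.sum(2)
for r in (178,190,202,214): print(r,g[r,300:342].tolist())
m=((f[...,0]>2*f[...,1]+15)&(f[...,0]>2*f[...,2]+10))
for r in (270,300,330,360):
    u=np.where(m[r,250:400])[0]+250; uc=(u[0]+u[-1])/2; print(r,uc,len(u),'TCP-line x at crest', onz(c,uc,r,p[2]+.033), p)
t=cam('top')
```

```text
178 [440, 389, 327, 367, 415, 445, 454, 462, 467, 457, 446, 397, 356, 371, 395, 437, 457, 479, 469, 471, 457, 456, 418, 403, 366, 361, 384, 433, 451, 457, 454, 448, 463, 470, 460, 458, 464, 468, 453, 455, 463, 467]
190 [443, 387, 341, 358, 417, 431, 447, 458, 461, 460, 444, 381, 348, 371, 410, 433, 460, 468, 469, 466, 461, 443, 424, 395, 367, 352, 382, 426, 452, 459, 446, 457, 467, 455, 459, 461, 467, 457, 449, 458, 451, 465]
202 [455, 404, 339, 338, 392, 434, 452, 457, 465, 456, 432, 395, 361, 374, 382, 428, 457, 473, 462, 457, 453, 445, 424, 395, 375, 357, 383, 427, 453, 453, 438, 456, 449, 454, 467, 455, 460, 450, 451, 440, 458, 466]
214 [454, 428, 354, 332, 380, 418, 453, 455, 466, 461, 437, 388, 354, 356, 385, 441, 460, 469, 465, 457, 453, 435, 427, 391, 372, 348, 379, 421, 439, 449, 444, 448, 454, 455, 445, 452, 453, 441, 453, 448, 460, 457]
270 319.5 52 TCP-line x at crest [ 0.48875593 -0.0285332   0.26432704] [ 0.48946679 -0.05709773  0.23132704]
300 319.5 50 TCP-line x at crest [ 0.48934461 -0.03913182  0.26432704] [ 0.48946679 -0.05709773  0.23132704]
330 319.5 50 TCP-line x at crest [ 0.4899632  -0.05026922  0.26432704] [ 0.48946679 -0.05709773  0.23132704]
360 319.5 48 TCP-line x at crest [ 0.49061407 -0.06198756  0.26432704] [ 0.48946679 -0.05709773  0.23132704]
```

Call:
servo_tool(steps=[{"dx": 0.01, "dy": -0.2, "dz": 0, "wx": 0, "wy": 0, "wz": 0}, {"dx": 0.02, "dy": -0.4, "dz": 0, "wx": 0, "wy": 0, "wz": 0}, {"dx": 0.03, "dy": -0.65, "dz": -0.1, "wx": 0, "wy": 0, "wz": 0}, {"dx": 0.03, "dy": -0.65, "dz": -0.25, "wx": 0, "wy": 0, "wz": 0}, {"dx": 0.03, "dy": -0.65, "dz": -0.4, "wx": 0, "wy": 0, "wz": 0}])

```text
time_s: 5.92
eef_pos: [0.4932, -0.1235, 0.1914]
eef_rot: [0.001, 0.687, 0.726, 0.0]
wrist_force: [0.5, 0.4, -1.7]
opening: 0.461
grasp_force: 61.0
```

Call:
servo_tool(steps=[{"dx": 0, "dy": 0, "dz": -0.2, "wx": 0, "wy": 0, "wz": 0}, {"dx": 0, "dy": 0, "dz": -0.4, "wx": 0, "wy": 0, "wz": 0}, {"dx": 0, "dy": 0, "dz": -0.5, "wx": 0, "wy": 0, "wz": 0}, {"dx": 0, "dy": 0, "dz": -0.5, "wx": 0, "wy": 0, "wz": 0}, {"dx": 0, "dy": 0, "dz": -0.5, "wx": 0, "wy": 0, "wz": 0}])

```text
time_s: 6.33
eef_pos: [0.4926, -0.1225, 0.1413]
eef_rot: [-0.0, 0.687, 0.727, -0.0]
wrist_force: [-0.4, -0.1, -1.5]
opening: 0.463
grasp_force: 60.9
```

Run:
```python
from h import *
c=cam('side');s=ctrl.get_obs();print(s['eef_pos'],s['eef_rot'],s['wrist_force'])
w=cam('wrist')
a=cv2.resize(c['frame'][150:300,270:410,::-1],None,fx=2.8,fy=2.8,interpolation=2)
b=cv2.resize(w['frame'][100:460,220:420,::-1],None,fx=1.16,fy=1.1666)
cv2.imwrite('pics/p2.png',np.hstack([a,b[:420]]) if b.shape[0]==a.shape[0] else a); print(a.shape,b.shape)
```

```text
[ 0.49324448 -0.12294343  0.14218277] [4.92254794e-04 6.86938412e-01 7.26715450e-01 1.75978691e-04] [-0.36328271  0.24291096 -1.52223823]
(420, 392, 3) (420, 232, 3)
```

View pics/p2.png

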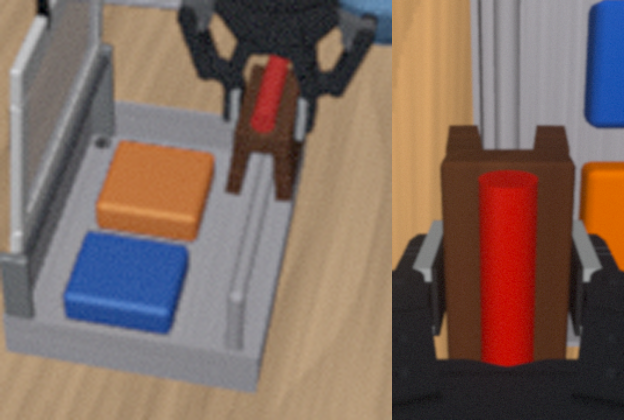

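The side view shows the rail entering the slot between the feet. The wrist view shows the rail (508) centred in the leg gap (478–537), so I'll lower.

Call:
servo_tool(steps=[{"dx": 0, "dy": 0, "dz": -0.12, "wx": 0, "wy": 0, "wz": 0}, {"dx": 0, "dy": 0, "dz": -0.24, "wx": 0, "wy": 0, "wz": 0}, {"dx": 0, "dy": 0, "dz": -0.36, "wx": 0, "wy": 0, "wz": 0}, {"dx": 0, "dy": 0, "dz": -0.46, "wx": 0, "wy": 0, "wz": 0}, {"dx": 0, "dy": 0, "dz": -0.5, "wx": 0, "wy": 0, "wz": 0}])

```text
time_s: 6.85
eef_pos: [0.4925, -0.1231, 0.0909]
eef_rot: [-0.0, 0.687, 0.726, -0.0]
wrist_force: [-0.6, 0.5, -2.0]
opening: 0.462
grasp_force: 60.9
```

Call:
servo_tool(steps=[{"dx": 0, "dy": 0, "dz": -0.02, "wx": 0, "wy": 0, "wz": 0}, {"dx": 0, "dy": 0, "dz": -0.04, "wx": 0, "wy": 0, "wz": 0}, {"dx": 0, "dy": 0, "dz": -0.06, "wx": 0, "wy": 0, "wz": 0}, {"dx": 0, "dy": 0, "dz": -0.06, "wx": 0, "wy": 0, "wz": 0}, {"dx": 0, "dy": 0, "dz": -0.06, "wx": 0, "wy": 0, "wz": 0}])

```text
time_s: 7.27
eef_pos: [0.4929, -0.1233, 0.0856]
eef_rot: [0.0, 0.687, 0.726, 0.0]
wrist_force: [-0.5, 0.1, -2.0]
opening: 0.46
grasp_force: 60.9
```

Call:
servo_tool(steps=[{"dx": 0, "dy": 0, "dz": -0.01, "wx": 0, "wy": 0, "wz": 0}, {"dx": 0, "dy": 0, "dz": -0.02, "wx": 0, "wy": 0, "wz": 0}, {"dx": 0, "dy": 0, "dz": -0.03, "wx": 0, "wy": 0, "wz": 0}, {"dx": 0, "dy": 0, "dz": -0.03, "wx": 0, "wy": 0, "wz": 0}, {"dx": 0, "dy": 0, "dz": -0.03, "wx": 0, "wy": 0, "wz": 0}])

```text
time_s: 7.68
eef_pos: [0.4926, -0.1232, 0.0823]
eef_rot: [0.0, 0.687, 0.726, -0.0]
wrist_force: [0.2, 0.4, -1.0]
opening: 0.462
grasp_force: 61.0
```

Call:
servo_tool(steps=[{"dx": 0, "dy": 0, "dz": -0.01, "wx": 0, "wy": 0, "wz": 0}, {"dx": 0, "dy": 0, "dz": -0.01, "wx": 0, "wy": 0, "wz": 0}, {"dx": 0, "dy": 0, "dz": -0.01, "wx": 0, "wy": 0, "wz": 0}, {"dx": 0, "dy": 0, "dz": -0.01, "wx": 0, "wy": 0, "wz": 0}, {"dx": 0, "dy": 0, "dz": -0.01, "wx": 0, "wy": 0, "wz": 0}])

```text
time_s: 8.1
eef_pos: [0.4927, -0.1232, 0.0822]
eef_rot: [0.0, 0.687, 0.726, -0.0]
wrist_force: [-3.6, 1.5, 6.4]
opening: 0.464
grasp_force: 62.1
```

Call:
servo_tool(steps=[{"dx": 0, "dy": 0, "dz": -0.01, "wx": 0, "wy": 0, "wz": 0}, {"dx": 0, "dy": 0, "dz": -0.01, "wx": 0, "wy": 0, "wz": 0}, {"dx": 0, "dy": 0, "dz": -0.01, "wx": 0, "wy": 0, "wz": 0}, {"dx": 0, "dy": 0, "dz": -0.01, "wx": 0, "wy": 0, "wz": 0}, {"dx": 0, "dy": 0, "dz": -0.01, "wx": 0, "wy": 0, "wz": 0}])

```text
time_s: 8.52
eef_pos: [0.4927, -0.1232, 0.0821]
eef_rot: [0.0, 0.687, 0.727, -0.0]
wrist_force: [-7.6, 3.4, 16.5]
opening: 0.463
grasp_force: 63.3
```

Call:
servo_tool(steps=[{"dx": 0, "dy": 0, "dz": 0.02, "wx": 0, "wy": 0, "wz": 0}, {"dx": 0, "dy": 0, "dz": 0.02, "wx": 0, "wy": 0, "wz": 0}, {"dx": 0, "dy": 0, "dz": 0.02, "wx": 0, "wy": 0, "wz": 0}, {"dx": 0, "dy": 0, "dz": 0.02, "wx": 0, "wy": 0, "wz": 0}, {"dx": 0, "dy": 0, "dz": 0.02, "wx": 0, "wy": 0, "wz": 0}])

```text
time_s: 8.93
eef_pos: [0.4927, -0.1232, 0.0822]
eef_rot: [0.0, 0.687, 0.726, 0.0]
wrist_force: [-0.4, -0.4, 1.3]
opening: 0.462
grasp_force: 61.3
```

Call:
servo_tool(steps=[{"dx": 0, "dy": 0, "dz": 0, "wx": 0, "wy": 0, "wz": 0}, {"dx": 0, "dy": 0, "dz": 0, "wx": 0, "wy": 0, "wz": 0}, {"dx": 0, "dy": 0, "dz": 0, "wx": 0, "wy": 0, "wz": 0}, {"dx": 0, "dy": 0, "dz": 0, "wx": 0, "wy": 0, "wz": 0}, {"dx": 0, "dy": 0, "dz": 0, "wx": 0, "wy": 0, "wz": 0}], jaw=0.8)

```text
time_s: 9.35
eef_pos: [0.4926, -0.1231, 0.0822]
eef_rot: [-0.0, 0.687, 0.726, -0.0]
wrist_force: [-0.3, -0.5, 0.2]
opening: 0.801
grasp_force: 0.0
```

Call:
servo_tool(steps=[{"dx": 0, "dy": 0, "dz": 0.1, "wx": 0, "wy": 0, "wz": 0}, {"dx": 0, "dy": 0, "dz": 0.25, "wx": 0, "wy": 0, "wz": 0}, {"dx": 0, "dy": 0, "dz": 0.5, "wx": 0, "wy": 0, "wz": 0}, {"dx": 0, "dy": 0, "dz": 0.75, "wx": 0, "wy": 0, "wz": 0}, {"dx": 0, "dy": 0, "dz": 1, "wx": 0, "wy": 0, "wz": 0}])

```text
time_s: 9.77
eef_pos: [0.4924, -0.1231, 0.184]
eef_rot: [-0.0, 0.687, 0.726, -0.0]
wrist_force: [0.3, 0.0, 0.4]
opening: 0.802
grasp_force: 0.0
```

Run:
```python
from h import *
c=cam('side');t=cam('top');w=cam('wrist');s=ctrl.get_obs();print(s['eef_pos'],s['wrist_force'],s['time_s'])
a=cv2.resize(c['frame'][90:290,260:400,::-1],None,fx=2.9,fy=2.9,interpolation=2)
b=cv2.resize(w['frame'][60:480,150:640,::-1],None,fx=.78,fy=.78)
b=np.vstack([b,np.zeros((a.shape[0]-b.shape[0],b.shape[1],3),np.uint8)])
cv2.imwrite('pics/p3.png',np.hstack([a,b]))
```

```text
[ 0.49424067 -0.12396856  0.1854015 ] [-0.73418789 -0.51650788  0.16263536] 9.9167
```

View pics/p3.png

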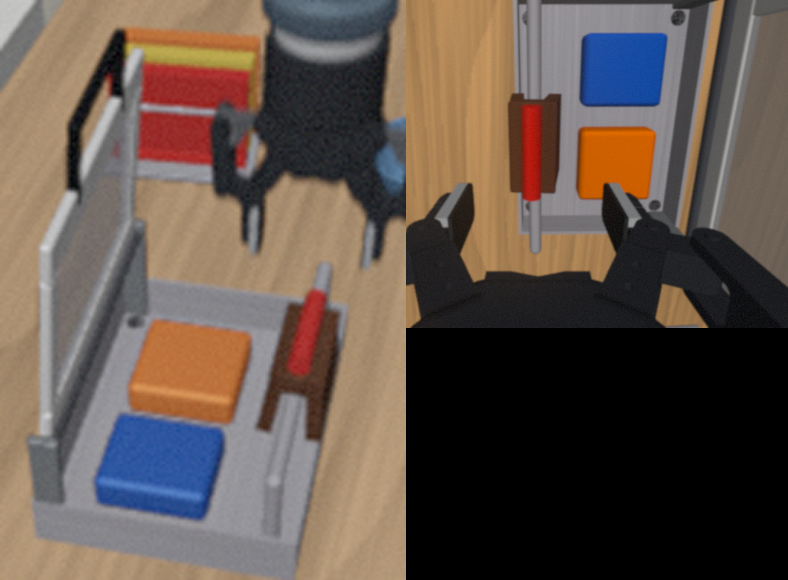

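The saddle hangs upright and released, with its crest over the rail. Now the cover: handle is at ≈(0.634,-0.115,0.305). I'll rise, go over it and grip from above.

Call:
servo_tool(steps=[{"dx": 0, "dy": 0, "dz": 0.25, "wx": 0, "wy": 0, "wz": 0}, {"dx": 0, "dy": 0, "dz": 0.5, "wx": 0, "wy": 0, "wz": 0}, {"dx": 0, "dy": 0, "dz": 0.75, "wx": 0, "wy": 0, "wz": 0}, {"dx": 0, "dy": 0, "dz": 1, "wx": 0, "wy": 0, "wz": 0}, {"dx": 0, "dy": 0, "dz": 1, "wx": 0, "wy": 0, "wz": 0}], jaw=0.5)

```text
time_s: 10.33
eef_pos: [0.4944, -0.124, 0.287]
eef_rot: [0.003, 0.687, 0.726, 0.001]
wrist_force: [1.3, -0.5, 0.3]
opening: 0.497
grasp_force: 0.0
```

Call:
servo_tool(steps=[{"dx": 0, "dy": 0, "dz": 0.3, "wx": 0, "wy": 0, "wz": 0}, {"dx": 0, "dy": 0, "dz": 0.6, "wx": 0, "wy": 0, "wz": 0}, {"dx": 0.1, "dy": 0.04, "dz": 0.9, "wx": 0, "wy": 0, "wz": 0}, {"dx": 0.4, "dy": 0.08, "dz": 0.9, "wx": 0, "wy": 0, "wz": 0}, {"dx": 0.7, "dy": 0.08, "dz": 0.9, "wx": 0, "wy": 0, "wz": 0}])

```text
time_s: 10.75
eef_pos: [0.5638, -0.1149, 0.3744]
eef_rot: [0.002, 0.687, 0.726, 0.001]
wrist_force: [0.8, -0.6, -0.1]
opening: 0.498
grasp_force: 0.0
```

Call:
servo_tool(steps=[{"dx": 0.25, "dy": 0, "dz": 0, "wx": 0, "wy": 0, "wz": 0}, {"dx": 0.5, "dy": 0, "dz": 0, "wx": 0, "wy": 0, "wz": 0}, {"dx": 0.7, "dy": 0, "dz": 0, "wx": 0, "wy": 0, "wz": 0}, {"dx": 0.7, "dy": 0, "dz": 0, "wx": 0, "wy": 0, "wz": 0}, {"dx": 0.7, "dy": 0, "dz": 0, "wx": 0, "wy": 0, "wz": 0}])

```text
time_s: 11.17
eef_pos: [0.6325, -0.1149, 0.3697]
eef_rot: [-0.002, 0.687, 0.727, -0.001]
wrist_force: [0.1, 0.9, 0.8]
opening: 0.498
grasp_force: 0.0
```

Run:
```python
from h import *
w=cam('wrist','w4.png');s=ctrl.get_obs();print(s['eef_pos'],s['eef_rot'],s['time_s'],s['q'],s['wrist_force'])
for x in(.625,.635,.645):print([np.round(proj(w,[x,y,.305]),1).tolist() for y in(-.065,-.115,-.165)])
```

```text
[ 0.63199582 -0.11497156  0.37042685] [-1.47734165e-03  6.87130986e-01  7.26531707e-01 -7.10280311e-04] 11.2167 [-3.64287075e-01  2.61135748e-01  1.23602829e+00 -1.80458347e-04
  1.64770211e+00 -4.20028965e-01] [0.70040936 0.81092541 0.19148302]
[[309.9, 175.4], [305.9, 258.6], [302.3, 332.0]]
[[327.4, 176.3], [322.3, 259.5], [317.8, 332.8]]
[[344.9, 177.3], [338.7, 260.3], [333.3, 333.6]]
```

View pics/w4.png

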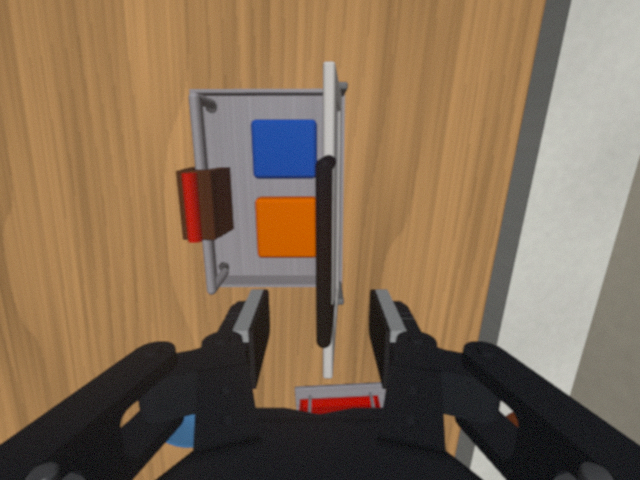

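The handle is at col 324, rows 160–345, i.e. x≈0.635, y≈-0.115, between the fingers and parallel. I'll descend and close.

Call:
servo_tool(steps=[{"dx": 0.03, "dy": 0, "dz": -0.15, "wx": 0, "wy": 0, "wz": 0}, {"dx": 0.03, "dy": 0, "dz": -0.35, "wx": 0, "wy": 0, "wz": 0}, {"dx": 0.03, "dy": 0, "dz": -0.55, "wx": 0, "wy": 0, "wz": 0}, {"dx": 0.03, "dy": 0, "dz": -0.72, "wx": 0, "wy": 0, "wz": 0}, {"dx": 0.03, "dy": 0, "dz": -0.82, "wx": 0, "wy": 0, "wz": 0}])

```text
time_s: 11.63
eef_pos: [0.6337, -0.1149, 0.2879]
eef_rot: [-0.002, 0.687, 0.726, -0.001]
wrist_force: [-0.6, -0.3, -0.6]
opening: 0.505
grasp_force: 0.0
```

Call:
servo_tool(steps=[{"dx": 0, "dy": 0, "dz": 0, "wx": 0, "wy": 0, "wz": 0}, {"dx": 0, "dy": 0, "dz": 0, "wx": 0, "wy": 0, "wz": 0}, {"dx": 0, "dy": 0, "dz": 0, "wx": 0, "wy": 0, "wz": 0}, {"dx": 0, "dy": 0, "dz": 0, "wx": 0, "wy": 0, "wz": 0}, {"dx": 0, "dy": 0, "dz": 0, "wx": 0, "wy": 0, "wz": 0}], jaw=0)

```text
time_s: 12.05
eef_pos: [0.636, -0.1154, 0.2919]
eef_rot: [0.001, 0.687, 0.726, 0.0]
wrist_force: [-1.3, 0.5, 1.9]
opening: 0.087
grasp_force: 58.9
```

Call:
servo_tool(steps=[{"dx": 0, "dy": 0, "dz": 0, "wx": 0, "wy": 0, "wz": 0}, {"dx": 0, "dy": 0, "dz": 0, "wx": 0, "wy": 0, "wz": 0}, {"dx": 0, "dy": 0, "dz": 0, "wx": 0, "wy": 0, "wz": 0}, {"dx": 0, "dy": 0, "dz": 0, "wx": 0, "wy": 0, "wz": 0}, {"dx": 0, "dy": 0, "dz": 0, "wx": 0, "wy": 0, "wz": 0}])

```text
time_s: 12.47
eef_pos: [0.6362, -0.1154, 0.2919]
eef_rot: [0.001, 0.687, 0.726, 0.0]
wrist_force: [-0.7, 0.1, 5.7]
opening: 0.092
grasp_force: 59.3
```

Run:
```python
from h import *
s=ctrl.get_obs();print(s['eef_pos'],s['eef_rot'],s['wrist_force'],s['opening'])
p=s['eef_pos'];ps=np.radians(3.16)
R=np.array([.4927,-.1225,.091]);H=R+.155*np.array([np.cos(ps),np.sin(ps),0])
print('H',H)
# bar radius .215 with .004 offset -> r, phase
r=np.hypot(.215,.004);ph=np.arctan(.004/.215)
hx=(H-p)[:2]@[np.cos(ps),np.sin(ps)]  # horizontal from hinge to front
th=np.arccos(hx/r)-ph
print('theta',th,'bar z',H[2]+r*np.sin(th+ph),'tcp below',H[2]+r*np.sin(th+ph)-p[2])
for t in np.r_[th,np.arange(1.4,.1,-.1)]:
    d=r*(np.cos(t+ph)-np.cos(th+ph)); dz=r*(np.sin(t+ph)-np.sin(th+ph))
    print(round(t,3),'dx %.4f dy %.4f dz %.4f'%(-d*np.cos(ps),-d*np.sin(ps),dz))
```

```text
[ 0.63615438 -0.11536363  0.29187076] [1.14984630e-03 6.87206649e-01 7.26460938e-01 4.52870251e-04] [-0.70359711  0.05930774  5.7078863 ] 0.09216008335990358
H [ 0.64746432 -0.11395571  0.091     ]
theta 1.4992929318931019 bar z 0.3057363849904095 tcp below 0.0138656226418572
1.499 dx -0.0000 dy -0.0000 dz 0.0000
1.4 dx -0.0212 dy -0.0012 dz -0.0022
1.3 dx -0.0422 dy -0.0023 dz -0.0065
1.2 dx -0.0627 dy -0.0035 dz -0.0129
1.1 dx -0.0825 dy -0.0046 dz -0.0213
1.0 dx -0.1013 dy -0.0056 dz -0.0317
0.9 dx -0.1190 dy -0.0066 dz -0.0438
0.8 dx -0.1353 dy -0.0075 dz -0.0577
0.7 dx -0.1503 dy -0.0083 dz -0.0732
0.6 dx -0.1636 dy -0.0090 dz -0.0900
0.5 dx -0.1751 dy -0.0097 dz -0.1081
0.4 dx -0.1848 dy -0.0102 dz -0.1273
0.3 dx -0.1926 dy -0.0106 dz -0.1474
0.2 dx -0.1982 dy -0.0109 dz -0.1681
```

Call:
servo_tool(steps=[{"dx": -0.105, "dy": -0.006, "dz": -0.009, "wx": 0, "wy": 0, "wz": 0}, {"dx": -0.212, "dy": -0.012, "dz": -0.022, "wx": 0, "wy": 0, "wz": 0}, {"dx": -0.422, "dy": -0.023, "dz": -0.065, "wx": 0, "wy": 0, "wz": 0}, {"dx": -0.627, "dy": -0.035, "dz": -0.129, "wx": 0, "wy": 0, "wz": 0}, {"dx": -0.825, "dy": -0.046, "dz": -0.213, "wx": 0, "wy": 0, "wz": 0}])

```text
time_s: 12.88
eef_pos: [0.5535, -0.1202, 0.2696]
eef_rot: [0.002, 0.687, 0.727, 0.001]
wrist_force: [4.1, -3.2, -5.9]
opening: 0.087
grasp_force: 60.2
```

Call:
servo_tool(steps=[{"dx": -0.188, "dy": -0.01, "dz": -0.104, "wx": 0, "wy": 0, "wz": 0}, {"dx": -0.365, "dy": -0.02, "dz": -0.225, "wx": 0, "wy": 0, "wz": 0}, {"dx": -0.528, "dy": -0.029, "dz": -0.364, "wx": 0, "wy": 0, "wz": 0}, {"dx": -0.678, "dy": -0.037, "dz": -0.519, "wx": 0, "wy": 0, "wz": 0}, {"dx": -0.811, "dy": -0.044, "dz": -0.687, "wx": 0, "wy": 0, "wz": 0}])

```text
time_s: 13.3
eef_pos: [0.4713, -0.125, 0.2008]
eef_rot: [0.001, 0.687, 0.726, -0.0]
wrist_force: [-7.1, -3.2, 5.2]
opening: 0.092
grasp_force: 58.7
```

Call:
servo_tool(steps=[{"dx": 0, "dy": 0, "dz": 0, "wx": 0, "wy": 0, "wz": 0}, {"dx": 0, "dy": 0, "dz": 0, "wx": 0, "wy": 0, "wz": 0}, {"dx": 0, "dy": 0, "dz": 0, "wx": 0, "wy": 0, "wz": 0}, {"dx": 0, "dy": 0, "dz": 0, "wx": 0, "wy": 0, "wz": 0}, {"dx": 0, "dy": 0, "dz": 0, "wx": 0, "wy": 0, "wz": 0}])

```text
time_s: 13.72
eef_pos: [0.4707, -0.125, 0.2001]
eef_rot: [-0.001, 0.687, 0.726, -0.002]
wrist_force: [-6.6, -4.1, 2.9]
opening: 0.087
grasp_force: 60.2
```

Call:
servo_tool(steps=[{"dx": -0.059, "dy": -0.003, "dz": -0.09, "wx": 0, "wy": 0, "wz": 0}, {"dx": -0.115, "dy": -0.007, "dz": -0.181, "wx": 0, "wy": 0, "wz": 0}, {"dx": -0.165, "dy": -0.009, "dz": -0.276, "wx": 0, "wy": 0, "wz": 0}, {"dx": -0.212, "dy": -0.012, "dz": -0.373, "wx": 0, "wy": 0, "wz": 0}, {"dx": -0.253, "dy": -0.014, "dz": -0.473, "wx": 0, "wy": 0, "wz": 0}])

```text
time_s: 14.13
eef_pos: [0.4468, -0.1264, 0.1527]
eef_rot: [0.001, 0.687, 0.726, -0.0]
wrist_force: [0.8, -4.6, -0.9]
opening: 0.086
grasp_force: 61.5
```

Call:
servo_tool(steps=[{"dx": -0.009, "dy": 0, "dz": -0.025, "wx": 0, "wy": 0, "wz": 0}, {"dx": -0.018, "dy": -0.001, "dz": -0.05, "wx": 0, "wy": 0, "wz": 0}, {"dx": -0.027, "dy": -0.002, "dz": -0.075, "wx": 0, "wy": 0, "wz": 0}, {"dx": -0.036, "dy": -0.002, "dz": -0.1, "wx": 0, "wy": 0, "wz": 0}, {"dx": -0.036, "dy": -0.002, "dz": -0.1, "wx": 0, "wy": 0, "wz": 0}])

```text
time_s: 14.55
eef_pos: [0.4433, -0.1266, 0.1424]
eef_rot: [0.001, 0.687, 0.726, -0.0]
wrist_force: [0.2, -5.7, -1.7]
opening: 0.091
grasp_force: 61.4
```

Run:
```python
from h import *
c=cam('side');w=cam('wrist');s=ctrl.get_obs();print(s['eef_pos'],s['eef_rot'],s['wrist_force'],s['opening'],s['time_s'])
a=cv2.resize(c['frame'][130:300,260:410,::-1],None,fx=3,fy=3,interpolation=2)
b=cv2.resize(w['frame'][:,100:,::-1],None,fx=.6,fy=.6)
b=np.vstack([b,np.zeros((a.shape[0]-b.shape[0],b.shape[1],3),np.uint8)])
cv2.imwrite('pics/p5.png',np.hstack([a,b]))
```

```text
[ 0.44341657 -0.12653853  0.14262522] [ 8.21901729e-04  6.87302573e-01  7.26370750e-01 -1.74796869e-04] [-0.4844233  -6.76892629 -0.81741846] 0.09249476579373035 14.65
```

View pics/p5.png

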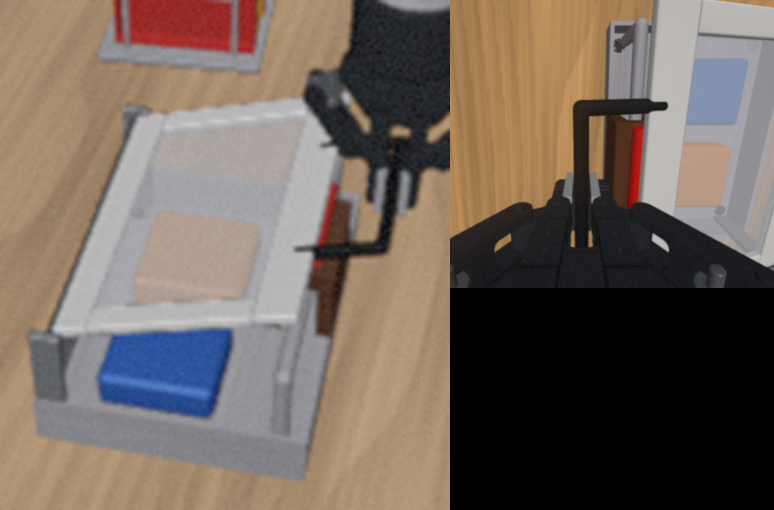

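The cover is lowered to ~0.29 rad with the handle gripped, the crest is visible below its front frame, and there is no contact yet. Now I feel downward.

Call:
servo_tool(steps=[{"dx": -0.003, "dy": 0, "dz": -0.012, "wx": 0, "wy": 0, "wz": 0}, {"dx": -0.006, "dy": 0, "dz": -0.024, "wx": 0, "wy": 0, "wz": 0}, {"dx": -0.009, "dy": 0, "dz": -0.036, "wx": 0, "wy": 0, "wz": 0}, {"dx": -0.012, "dy": 0, "dz": -0.048, "wx": 0, "wy": 0, "wz": 0}, {"dx": -0.015, "dy": -0.001, "dz": -0.06, "wx": 0, "wy": 0, "wz": 0}])

```text
time_s: 15.07
eef_pos: [0.4418, -0.1267, 0.1368]
eef_rot: [0.001, 0.687, 0.726, -0.0]
wrist_force: [-3.6, -5.5, 1.8]
opening: 0.088
grasp_force: 61.7
```

Call:
servo_tool(steps=[{"dx": -0.001, "dy": 0, "dz": -0.005, "wx": 0, "wy": 0, "wz": 0}, {"dx": -0.002, "dy": 0, "dz": -0.01, "wx": 0, "wy": 0, "wz": 0}, {"dx": -0.004, "dy": 0, "dz": -0.015, "wx": 0, "wy": 0, "wz": 0}, {"dx": -0.005, "dy": 0, "dz": -0.02, "wx": 0, "wy": 0, "wz": 0}, {"dx": -0.005, "dy": 0, "dz": -0.02, "wx": 0, "wy": 0, "wz": 0}])

```text
time_s: 15.48
eef_pos: [0.4412, -0.1267, 0.1348]
eef_rot: [0.001, 0.687, 0.726, -0.0]
wrist_force: [-2.8, -5.6, 0.7]
opening: 0.089
grasp_force: 61.6
```

Call:
servo_tool(steps=[{"dx": -0.001, "dy": 0, "dz": -0.005, "wx": 0, "wy": 0, "wz": 0}, {"dx": -0.002, "dy": 0, "dz": -0.01, "wx": 0, "wy": 0, "wz": 0}, {"dx": -0.003, "dy": 0, "dz": -0.015, "wx": 0, "wy": 0, "wz": 0}, {"dx": -0.004, "dy": 0, "dz": -0.02, "wx": 0, "wy": 0, "wz": 0}, {"dx": -0.004, "dy": 0, "dz": -0.02, "wx": 0, "wy": 0, "wz": 0}])

```text
time_s: 15.9
eef_pos: [0.4407, -0.1267, 0.1328]
eef_rot: [0.001, 0.687, 0.726, -0.001]
wrist_force: [-3.5, -5.5, 1.2]
opening: 0.088
grasp_force: 61.7
```

Run:
```python
from h import *
# crest height: saddle crest seen in w0-type views: triangulate now via side + wrist? use stored side/top: heights from start views
t=cv2.imread('pics/top0.png')[:,:,::-1];s=cv2.imread('pics/side0.png')[:,:,::-1];w=cv2.imread('pics/w0.png')[:,:,::-1]
ct=cam('top');cs=cam('side')
cw={'vfov':67.42465704580354,'cx':ct['cx'],'cy':ct['cy']}
f=s.astype(int);m=((f[...,0]>2*f[...,1]+15)&(f[...,0]>2*f[...,2]+10))[325:410,290:380]
f=s[325:410,290:380].astype(int)
ys,xs=np.where(m);print(len(xs))
for y in range(0,60,4):
    r=np.where(m[y])[0]
    if len(r):print(y+325,r.min()+290,r.max()+290,f[y,r.min():r.max()+1,0].tolist())
# top surface axis of saddle at TCP (.476,.2023), dir 62.8deg: project edge lines for z candidates
a=np.radians(62.8);u=np.array([np.cos(a),np.sin(a)]);n=np.array([-u[1],u[0]])
for z in (.064,.068,.072,.076,.08):
    print(z,[[np.round(proj(cs,[*(np.array([.476,.2023])+e*u*.0+k*n*.008+e*u*.03),z]),1).tolist() for e in(-1,1)] for k in(-1,1)])
```

```text
444
337 343 348 [134, 150, 159, 166, 175, 179]
341 338 350 [112, 141, 150, 163, 172, 176, 179, 180, 180, 176, 165, 158, 147]
345 333 347 [91, 123, 146, 156, 164, 171, 178, 180, 180, 177, 174, 166, 156, 142, 120]
349 330 343 [127, 144, 158, 166, 173, 177, 180, 181, 177, 170, 164, 155, 137, 108]
353 326 339 [135, 149, 162, 167, 176, 177, 182, 178, 176, 171, 159, 153, 132, 103]
357 321 334 [115, 134, 156, 162, 168, 177, 182, 179, 181, 173, 170, 162, 148, 130]
361 317 330 [125, 142, 155, 164, 171, 175, 178, 182, 180, 175, 168, 160, 148, 125]
365 314 327 [140, 153, 151, 162, 173, 180, 181, 177, 175, 166, 160, 148, 125, 97]
369 316 322 [128, 142, 150, 151, 153, 142, 120]
0.064 [[[339.1, 340.9], [315.0, 363.8]], [[346.2, 346.4], [322.1, 369.8]]]
0.068 [[[339.2, 339.6], [315.0, 362.6]], [[346.2, 345.2], [322.1, 368.6]]]
0.072 [[[339.2, 338.3], [314.9, 361.3]], [[346.3, 343.9], [322.0, 367.4]]]
0.076 [[[339.3, 337.0], [314.9, 360.1]], [[346.4, 342.6], [322.0, 366.1]]]
0.08 [[[339.3, 335.7], [314.8, 358.8]], [[346.4, 341.3], [322.0, 364.8]]]
```

Call:
servo_tool(steps=[{"dx": -0.002, "dy": 0, "dz": -0.01, "wx": 0, "wy": 0, "wz": 0}, {"dx": -0.004, "dy": 0, "dz": -0.02, "wx": 0, "wy": 0, "wz": 0}, {"dx": -0.006, "dy": 0, "dz": -0.03, "wx": 0, "wy": 0, "wz": 0}, {"dx": -0.006, "dy": 0, "dz": -0.03, "wx": 0, "wy": 0, "wz": 0}, {"dx": -0.006, "dy": 0, "dz": -0.03, "wx": 0, "wy": 0, "wz": 0}])

```text
time_s: 16.42
eef_pos: [0.4398, -0.1267, 0.1294]
eef_rot: [0.0, 0.687, 0.726, -0.001]
wrist_force: [-1.7, -7.8, -0.9]
opening: 0.088
grasp_force: 62.3
```

Call:
servo_tool(steps=[{"dx": -0.002, "dy": 0, "dz": -0.01, "wx": 0, "wy": 0, "wz": 0}, {"dx": -0.004, "dy": 0, "dz": -0.02, "wx": 0, "wy": 0, "wz": 0}, {"dx": -0.006, "dy": 0, "dz": -0.03, "wx": 0, "wy": 0, "wz": 0}, {"dx": -0.006, "dy": 0, "dz": -0.03, "wx": 0, "wy": 0, "wz": 0}, {"dx": -0.006, "dy": 0, "dz": -0.03, "wx": 0, "wy": 0, "wz": 0}])

```text
time_s: 16.83
eef_pos: [0.4396, -0.1268, 0.1283]
eef_rot: [0.001, 0.687, 0.727, -0.001]
wrist_force: [-8.3, -3.1, 15.4]
opening: 0.082
grasp_force: 64.0
```

Call:
servo_tool(steps=[{"dx": 0.001, "dy": 0, "dz": 0.006, "wx": 0, "wy": 0, "wz": 0}, {"dx": 0.002, "dy": 0, "dz": 0.012, "wx": 0, "wy": 0, "wz": 0}, {"dx": 0.002, "dy": 0, "dz": 0.012, "wx": 0, "wy": 0, "wz": 0}, {"dx": 0.002, "dy": 0, "dz": 0.012, "wx": 0, "wy": 0, "wz": 0}, {"dx": 0.002, "dy": 0, "dz": 0.012, "wx": 0, "wy": 0, "wz": 0}])

```text
time_s: 17.25
eef_pos: [0.4396, -0.1268, 0.1285]
eef_rot: [0.001, 0.687, 0.727, -0.001]
wrist_force: [-5.3, -5.3, 6.2]
opening: 0.086
grasp_force: 63.1
```

Call:
servo_tool(steps=[{"dx": 0, "dy": 0, "dz": 0.005, "wx": 0, "wy": 0, "wz": 0}, {"dx": 0, "dy": 0, "dz": 0.005, "wx": 0, "wy": 0, "wz": 0}, {"dx": 0, "dy": 0, "dz": 0.005, "wx": 0, "wy": 0, "wz": 0}, {"dx": 0, "dy": 0, "dz": 0.005, "wx": 0, "wy": 0, "wz": 0}, {"dx": 0, "dy": 0, "dz": 0.005, "wx": 0, "wy": 0, "wz": 0}])

```text
time_s: 17.67
eef_pos: [0.4396, -0.1267, 0.1286]
eef_rot: [0.001, 0.687, 0.726, -0.001]
wrist_force: [-3.3, -6.6, 2.3]
opening: 0.087
grasp_force: 62.6
```

Call:
servo_tool(steps=[{"dx": 0, "dy": 0, "dz": 0, "wx": 0, "wy": 0, "wz": 0}, {"dx": 0, "dy": 0, "dz": 0, "wx": 0, "wy": 0, "wz": 0}, {"dx": 0, "dy": 0, "dz": 0, "wx": 0, "wy": 0, "wz": 0}, {"dx": 0, "dy": 0, "dz": 0, "wx": 0, "wy": 0, "wz": 0}, {"dx": 0, "dy": 0, "dz": 0, "wx": 0, "wy": 0, "wz": 0}], jaw=0.3)

```text
time_s: 18.08
eef_pos: [0.4397, -0.1255, 0.1285]
eef_rot: [-0.0, 0.687, 0.727, 0.0]
wrist_force: [-0.3, 0.1, 0.3]
opening: 0.3
grasp_force: 0.0
```

Run:
```python
from h import *
s=ctrl.get_obs();print(s['eef_pos'],s['wrist_force'],s['opening'],s['time_s'])
c=cam('side');w=cam('wrist');np.save('a.npy',c['frame']);np.save('wa.npy',w['frame'])
f=w['frame'].astype(int)
# bar columns at some rows (dark handle) 
for r in (200,230,260):
    print(r,[int(i) for i in np.where(f[r,250:420].sum(1)<110)[0]+250])
```

```text
[ 0.43967418 -0.1255293   0.12849085] [-0.29443516  0.13024491  0.3430213 ] 0.30047215909518415 18.0833
200 [308, 310, 311, 313, 319, 320, 321, 322, 323, 324, 325, 326, 327, 328, 329, 371, 372, 373, 374, 375]
230 [307, 308, 310, 312, 314, 315, 317, 318, 319, 321, 322, 324, 325, 326, 327, 328, 329, 370, 371, 373, 374, 375, 376, 378, 379, 380, 381, 382, 383, 384, 385, 386, 387, 419]
260 [307, 308, 309, 310, 311, 314, 315, 316, 317, 318, 319, 320, 321, 322, 323, 324, 325, 326, 327, 328, 329, 369, 370, 371, 372, 373, 374, 375, 376, 377, 378, 379, 380, 381, 382, 383, 384, 386]
```

Call:
servo_tool(steps=[{"dx": 0, "dy": 0, "dz": 0.08, "wx": 0, "wy": 0, "wz": 0}, {"dx": 0, "dy": 0, "dz": 0.16, "wx": 0, "wy": 0, "wz": 0}, {"dx": 0, "dy": 0, "dz": 0.3, "wx": 0, "wy": 0, "wz": 0}, {"dx": 0, "dy": 0, "dz": 0.5, "wx": 0, "wy": 0, "wz": 0}, {"dx": 0, "dy": 0, "dz": 0.8, "wx": 0, "wy": 0, "wz": 0}])

```text
time_s: 18.6
eef_pos: [0.4385, -0.1251, 0.2085]
eef_rot: [-0.002, 0.687, 0.726, -0.0]
wrist_force: [0.5, -0.3, -0.5]
opening: 0.304
grasp_force: 0.0
```

Call:
servo_tool(steps=[{"dx": 0, "dy": 0, "dz": 0.2, "wx": 0, "wy": 0, "wz": 0}, {"dx": 0, "dy": 0, "dz": 0.4, "wx": 0, "wy": 0, "wz": 0}, {"dx": 0, "dy": 0, "dz": 0.4, "wx": 0, "wy": 0, "wz": 0}, {"dx": 0, "dy": 0, "dz": 0.4, "wx": 0, "wy": 0, "wz": 0}, {"dx": 0, "dy": 0, "dz": 0.4, "wx": 0, "wy": 0, "wz": 0}])

```text
time_s: 19.02
eef_pos: [0.4394, -0.1257, 0.2485]
eef_rot: [-0.0, 0.687, 0.726, -0.0]
wrist_force: [0.5, -0.4, 0.7]
opening: 0.303
grasp_force: 0.0
```

Run:
```python
from h import *
s=ctrl.get_obs();print(s['eef_pos'],s['wrist_force'],s['time_s'])
c=cam('side');t=cam('top');a=np.load('a.npy').astype(int)
b=c['frame'].astype(int)
d=np.abs(a-b).sum(2)
# white cover frame + saddle region, left of the gripper: unchanged?
print('cover diff',d[160:240,275:330].mean(),d[160:240,275:330].max(),'saddle',d[200:245,360:378].mean())
# near-left frame bar edge rows: white frame front corner, before/after
for n,f in(('a',a),('b',b)):
    m=((f.min(2)>165)&(np.ptp(f,axis=2)<30)).astype(np.uint8);m[:, :270]=0;m[:,385:]=0;m[:150]=0;m[290:]=0
    p=max(cv2.findContours(m,0,1)[0],key=cv2.contourArea).reshape(-1,2);print(n,p[p[:,1].argmax()],p[(p[:,0]+p[:,1]).argmax()],p[p[:,0].argmin()])
# red crest still seen at the rail in side view
f=b[170:260,330:400];m=(f[...,0]>2*f[...,1]+15)&(f[...,0]>2*f[...,2]+10);ys,xs=np.where(m);print('red',len(xs),xs.mean()+330,ys.mean()+170)
for th in(.02,.15,.22):
    ps=np.radians(3.16);H=np.array([.6475,-.114,.091])
    print(th,[np.round(proj(c,H+np.array([-R*np.cos(th)*np.cos(ps)-y*np.sin(ps),-R*np.cos(th)*np.sin(ps)+y*np.cos(ps),R*np.sin(th)+.004*(R>.2)])),1).tolist() for R,y in((.215,.05),(.215,-.05),(.175,.118))])
g=b.sum(2)
ys,xs=np.where(g[190:270,345:420]<110);print('handle px', xs.min()+345,xs.max()+345,ys.min()+190,ys.max()+190, len(xs))
i=xs.argmax();print((xs[i]+345,ys[i]+190)); i=ys.argmax();print((xs[i]+345,ys[i]+190))
```

```text
[ 0.43941909 -0.12569583  0.24849393] [ 0.51388057 -0.39975006  0.71664008] 19.0167
cover diff 5.848409090909091 30 saddle 9.051851851851852
a [303 241] [359 241] [278 239]
b [283 241] [359 241] [278 239]
red 0 nan nan
0.02 [[389.5, 232.4], [395.3, 200.2], [364.1, 255.5]]
0.15 [[389.6, 222.2], [395.6, 190.0], [363.7, 247.2]]
0.22 [[388.9, 216.4], [394.9, 184.3], [362.9, 242.6]]
handle px 366 394 190 232 154
(np.int64(394), np.int64(190))
(np.int64(371), np.int64(232))<stdin>:13: RuntimeWarning: Mean of empty slice.
  ret = ret.dtype.type(ret / rcount)
```

```bash
python3 -c "
from bench import workorder
print(workorder.hand_in())"
```

```text
the job is handed in; nothing more can be done
None
```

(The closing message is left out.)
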